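Chock and strap a gas bottle in its rack

ROBOT

A 6-joint arm with a two-finger parallel gripper is mounted at the origin on a cart in front of the work surface, level with it; the furniture and walls round the work are solid. World frame = base frame: x ahead of the robot, y to its left, z up, the work surface at z = 0. Lengths are in m, angles in rad, forces in N, time in s.
With the tool pointing down it reaches from about 0.325 to 0.75 m from the base axis. Payload 7.6 kg.
Tool frame: the origin (TCP) lies on the front face of the gripper's body, between the roots of the fingers; the fingertips stand 73 mm ahead of it and the grasp point (between the pads) lies 54 mm ahead of it; z points along the fingers, y is the line along which they close (so a half turn about z gives the same grasp; the last joint's range is limited). The gripper opens to 85 mm and grips with 20 to 120 N. Pads are 22 mm wide; open, the fingers measure 114 mm over their backs; the gripper's body (76 mm by 85 mm) begins 54 mm behind the grasp point. The pads swing forward as they close: fully open they stand 13 mm farther back than shut.
Start: joints at [1.054, 0.052, 1.401, -0, 1.689, -0.07], TCP at [0.227, 0.473, 0.304] pointing down, gripper open.
Joint ranges: [-2.9, 2.9], [-0.91, 2.17], [0.12, 2.37], [-1.06, 4.2], [0.26, 2.73], [-2.93, 2.93]. Speed limits (rad/s): [2.57, 2.57, 3.01, 3.14, 3.14, 3.14].

INTERFACE

Orientations are given as a unit quaternion [x, y, z, w].
In Python, from rig import robot, viewer gives the robot as it stands.
- The arm moves only by the tool carry_out, never from a script. Its argument "deltas" is text: rows parted by semicolons, each of 7 numbers parted by spaces: the shift along the tool's x, y, z each as a share of 0.04 m, from -1 to 1, then the turn, a rotation vector about the tool's x, y, z each as a share of 4 degrees, from -1 to 1, then the closure, from 0 (fully open) to 1 (shut). A call has 1 to 20 rows; each row shifts and turns the commanded pose from where the row before left it, along the tool's axes as they then stand; what a row does not reach is not made up. A row lasts 1/8 s, in which the tool goes at most 62.5 mm and 10.7 degrees, less where a joint would pass 70% of its speed; a pose out of reach is approached as far as the arm can. A call with a number of a shift or a turn outside -1 to 1 is refused whole. A call with a gripper value outside its range is refused whole. The fingers move at their own pace and stop on an object; "newtons" is the grip in N (left out, the last holds). Time passes only in rows, so rows that do not move let the fingers close. It gives the time, the measured TCP pose, the force, the opening and the grip force at its end, in the units of the state.
- robot.get_state(): the state, without advancing time (a new reading comes with each control period).
- viewer.capture(name): name is "side" or "top" or "wrist"; returns the picture (420x560x3 uint8, red, green, blue); there is no depth.
- viewer.calibration(name): a dict with "fovy" (degrees; the focal length in pixels is half the picture's height over the tangent of half this angle, whatever the lens; pixels are square), "cx", "cy" (the principal point, pixels), "rvec" (rotation vector, rad) and "tvec" (3), from world to camera coordinates, as OpenCV has them. Camera axes: x right, y down, z forward; pixel columns grow to the right and rows downward; lengths in m; the calibration is good to about 2 mm. The wrist camera is an equidistant fisheye: a pixel r from the principal point sees the ray r / f radians off the axis. A picture is of the moment at which its call begins: read the wrist's pose just before it. calibration takes no time and is no camera call; for the wrist camera it gives the pose at the moment of the call.
- robot.finish_job(): hands the job in; it is judged then, once.
The state is a dict: "t": time; "q": joint angles; "joint_vel": joint speeds; "tau": joint torques, N m; "position": TCP position; "tool_rot": TCP orientation; "contact_force": force on the tool from outside, world axes, zero at the start; "wrist_torque": the same for the moment, N m; "width": opening from 0.0 (shut) to 1.0 (fully open); "finger_force": force on a finger pad.
Only numpy, scipy, OpenCV 4.12 (cv2) and the standard library are available. Lean on these libraries where they do the work, as an engineer would, in place of code of your own. Each camera call takes 0.05 s, during which the arm holds its last target. There are 200 camera calls.

TASK

Stow the small steel gas bottle in its rack so that it cannot roll. First swing the hasp off its staple, right back out of the way. Set the wooden chock in the pitched tray, its back against the lip at the low edge and the two wedges pointing uphill; then lower the bottle in on the uphill side of the wedges, lying along the tray and about centred on it (valve at either end), and let it go only once it rests against both of them. Finally swing the hasp over the bottle and fully down onto its staple again. Do not disturb the jar of screws or the tin of nails.

Things in the scene. Friction and masses are not known exactly. Their poses are not given: they have to be found in the camera images.
- bottle_rack: Fixed rack: bare steel tray on plywood bearers, 162 mm (x) by 190 mm (y). Origin: its middle at bench height, z up. The tray is pitched 0.14 rad, rising along the rack's +x, level along y; floor height = 24.5 mm + 0.141*(x - 22 mm). A hinge post stands uphill (x = 58 mm at its top) and a staple post downhill (x = -47 mm), both 65 mm tall, 22 mm wide and at y = +46 mm: the middle is free for fingers.
- rack_lip (a point): Foot of the inner face of the lip (8 mm high) along the tray's low edge, on the tray's floor at rack y = 0. The back of the chock goes against this lip. Axes as the rack's.
- rack_seat (a point): Point where bottle_center comes to lie when the chock is against the lip and the bottle rests on the tray and against the wedges: 28 mm off the tray's floor, rack y = 0. The bottle's long axis then lies along the rack's y. Axes as the rack's.
- hasp (a joint): Hasp: steel strap 22 mm wide, 3 mm thick, closing over the bottle. 0 = shut, strap parallel to the tray floor and its slot over the staple; grows as it opens, the strap rising and swinging over to the uphill side; 3.05 = fully back, nearly level behind the post. The hinge is stiff: it stays where it is left (about 1 N at the finger lip moves it). May start ajar, 0 to 0.6.
- hasp_hinge (a point): Point on the hasp's hinge axis (the axis lies along the rack's y), at the middle of the strap's width, at the top of the hinge post: 68 mm off the tray's floor, at rack y = +46 mm. The staple is 106 mm from it, downhill.
- hasp_lip (a point): Centre of the rolled finger lip at the hasp's free end: a bar 12 mm thick, 26 mm long along the rack's y, 129 mm from the hinge axis and 3 mm above the strap's plane (when shut) (23 mm past the staple). Pinched at its two ends, fingers closing along the rack's y, it can turn between them while they follow the arc pointing down.
- chock_grip (a point): Point in the chock's upright finger grip, 33 mm above the chock's underside. The grip is 16 mm thick along x, 26 mm wide along y, its top 44 mm above the underside; this point is 8 mm ahead of the chock's back face and 68 mm behind its nose. Axes as the chock's (+x to the wedges' noses).
- chock_nose (a point): Point at the wedges' nose line, on the underside of the chock, midway between the two wedges: 68 mm ahead of and 33 mm below chock_grip. With the bottle resting against the wedges, its axis is 11.6 mm ahead of this point (chock x). Axes as the chock's.
- chock: Loose chock of plain light wood, 0.16 kg: two wedges, each 20 mm wide and 26 mm high with 45-degree faces, 132 mm clear between them (172 mm over all), joined at their backs by a cross batten; 76 mm from nose to back. The wedges point along its +x; z up. Origin: middle of its underside. Lifted by the upright grip on the batten (chock_grip).
- bottle_center (a point): Balance point, on the axis, of the loose grey steel gas bottle, about 0.65 kg, lying on its side: 56 mm diameter, its body reaches 98 mm from here to the foot (-x) and 82 mm to the shoulder (+x), and the dome and brass valve 49 mm further. x is the long axis; y and z turn as it rolls.
- gas_bottle: The same gas bottle; origin on its skin, below its centre as built, so it moves as the bottle rolls: use bottle_center.
- jar_of_screws: Glass jar with a lid, 63 mm diameter, 99 mm high, standing at the back; origin at its foot. Leave alone.
- tin_of_nails: Open tin of nails, 76 mm diameter, 51 mm high, at the back right; origin at its foot. Leave alone.

How it is judged:
By the outcome, as a careful person would: the job done as asked, in the order asked, and still so for the second after the job is handed in, with the robot touching nothing.
It also fails if it takes over 72 s, if anything falls off the work surface, if the arm or the gripper's body presses on something with over 40 N, if the wrist force passes 120 N, or if a joint passes its speed limit or range.

## Working session

There is one attempt and no reset: what is moved stays moved. The work goes in short steps, Python scripts to look and compute and a tool call to move; the robot and the scene stay as the last step left them, time stands still between calls to the robot, and variables do not carry over. Pictures are saved under pics/ and viewed, at most 10 in all, crops included, and the job is handed in when it is done.

Besides the shell and the picture viewer there is one more tool, called after "Request:" as name(argument=value, ...), one argument or row to a line, values as JSON. carry_out: Moves the arm, as the interface text tells. Shift numbers are shares of 0.04 m and turn numbers shares of 4 degrees, none past 1 either way. Its arguments: {"type":"object","properties":{"deltas":{"type":"string"},"newtons":{"type":"number"}},"required":["deltas"]}

```bash
mkdir -p pics; ls
python3 - <<'E'
from rig import robot, viewer
import cv2,numpy as np
s=robot.get_state(); print(s)
for n in ["side","top","wrist"]:
    print(n,viewer.calibration(n)); cv2.imwrite(f"pics/{n}0.png",viewer.capture(n)[:,:,::-1])
E
```

```text
pics
{'t': 0.0, 'q': array([ 1.05370488e+00,  5.28411446e-02,  1.40171428e+00, -2.15486496e-05,
        1.68859374e+00, -7.02993832e-02]), 'joint_vel': array([ 0.00074547, -0.00083813,  0.00033748,  0.00104935,  0.00093241,
        0.00119731]), 'tau': array([ 2.32104940e-03, -3.81668329e+01, -3.60185874e+01,  5.97587132e-05,
        6.22686261e-03, -3.22467429e-05]), 'position': array([0.22673179, 0.4733139 , 0.30307532]), 'tool_rot': array([ 2.21543698e-01,  9.75150134e-01, -7.48025363e-04, -2.15054762e-04]), 'contact_force': array([-0.08235562, -0.3252883 ,  0.18639595]), 'wrist_torque': array([-0.0196929 , -0.00462946,  0.01537717]), 'finger_force': 0.0, 'width': 0.9994666890025343}
side {'fovy': 47.84786249391761, 'cx': 277.22602506914194, 'cy': 212.6924396817426, 'rvec': array([ 2.12005302, -0.23950294,  0.0980618 ]), 'tvec': array([-0.55156459,  0.15355299,  1.39571581])}
top {'fovy': 44.67200328362367, 'cx': 281.66460330882194, 'cy': 210.2401845535751, 'rvec': array([ 2.20268277, -2.15159908,  0.10337688]), 'tvec': array([-3.09479439e-04,  5.68178652e-01,  1.40349934e+00])}
wrist {'fovy': 65.70646984690485, 'cx': 280.25075549790705, 'cy': 209.33471935612297, 'rvec': array([-2.45686594, -1.54683653, -0.20940516]), 'tvec': array([-0.52537891, -0.03424943,  0.37932388])}
```

View pics/side0.png

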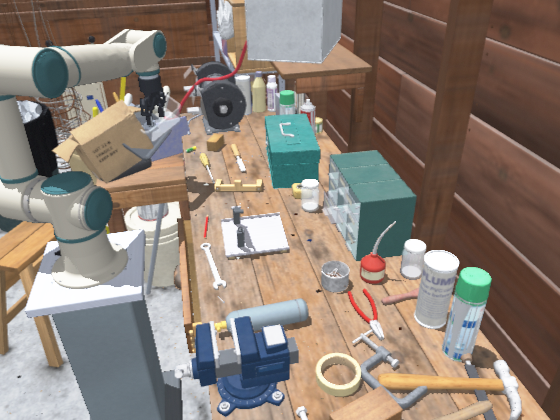

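View pics/top0.png

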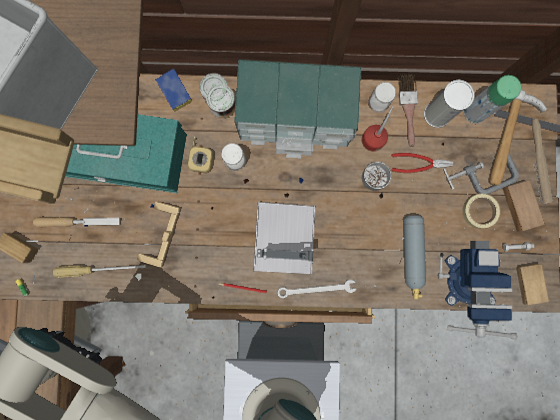

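The side and top views show the rack at top (285,238) with the dark hasp strap along image-horizontal at row 250. The chock is at (163,235), and the bottle at (414,255) has its valve towards the robot. The jar is at (233,156) and the tin at (376,176). I'll enlarge the crops.

Run:
```python
import cv2,numpy as np
a=cv2.imread("pics/top0.png");b=cv2.imread("pics/side0.png")
r=lambda im,x,y,w,h,W,H:cv2.resize(im[y:y+h,x:x+w],(W,H),interpolation=cv2.INTER_CUBIC)
# rack x245-325,y195-280 ; x5 ; chock 130-190
c=np.hstack([r(a,130,195,60,85,360,510),r(a,250,195,70,85,420,510)])
cv2.imwrite("pics/c1.png",c)
c=np.hstack([r(b,205,165,100,100,600,600)])
cv2.imwrite("pics/c2.png",c)
```

```text
(no output)
```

View pics/c1.png

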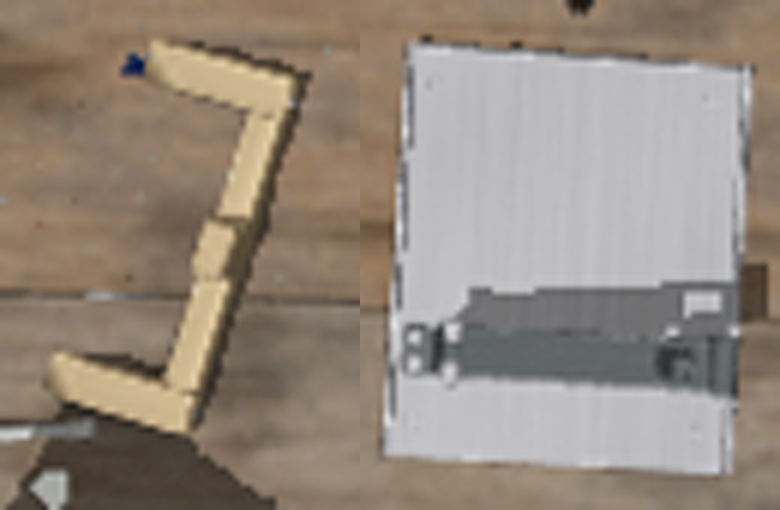

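View pics/c2.png

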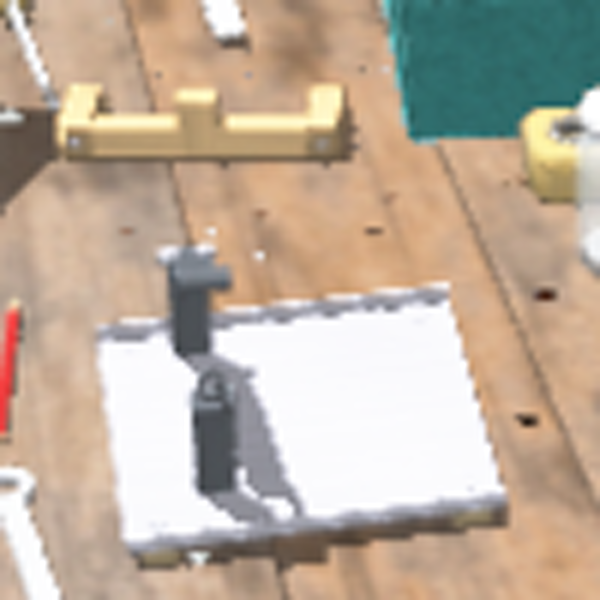

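```bash
cat > h.py <<'E'
from rig import robot, viewer
import cv2,numpy as np
from scipy.spatial.transform import Rotation as R
def ray(name,uv,cal=None):
    c=cal or viewer.calibration(name); f=210/np.tan(np.radians(c["fovy"])/2)
    d=(np.array(uv,float)-[c["cx"],c["cy"]])/f; M=R.from_rotvec(c["rvec"]).as_matrix()
    if name=="wrist":
        r=np.linalg.norm(d); v=np.append(d/r*np.sin(r),np.cos(r)) if r>0 else np.array([0,0,1.])
    else: v=np.append(d,1)
    return -M.T@c["tvec"], M.T@(v/np.linalg.norm(v))
def plane(name,uv,z,cal=None):
    o,d=ray(name,uv,cal); return o+d*(z-o[2])/d[2]
def proj(name,P,cal=None):
    c=cal or viewer.calibration(name); f=210/np.tan(np.radians(c["fovy"])/2)
    p=R.from_rotvec(c["rvec"]).as_matrix()@P+c["tvec"]
    if name=="wrist":
        n=np.hypot(p[0],p[1]); s=f*np.arctan2(n,p[2])/max(n,1e-9)
    else: s=f/p[2]
    return p[:2]*s+[c["cx"],c["cy"]]
def two(n1,u1,n2,u2,c1=None,c2=None):
    o1,d1=ray(n1,u1,c1);o2,d2=ray(n2,u2,c2)
    s=np.linalg.lstsq(np.c_[d1,-d2],o2-o1,rcond=None)[0]
    a,b=o1+s[0]*d1,o2+s[1]*d2; return (a+b)/2,np.linalg.norm(a-b)
def pose():
    s=robot.get_state(); return np.array(s["position"]),R.from_quat(s["tool_rot"]),s
E
python3 - <<'E'
from h import *
u=lambda x,y,ox:((x+.5)/6-.5+ox,(y+.5)/6-.5+195)
# c1: rack crop offset -360
P=[plane("top",u(x-360,y,250),z) for x,y,z in [(408,43,.033),(388,455,.033),(730,472,.015),(750,68,.015)]]
for p in P: print(p.round(4))
up=(P[0]+P[1])/2;lo=(P[2]+P[3])/2
print("centre",(up+lo)/2,"x-len",np.linalg.norm((up-lo)[:2]),"ylen",np.linalg.norm(P[0]-P[1]),np.linalg.norm(P[3]-P[2]))
print("yaw from x",np.degrees(np.arctan2(*(up-lo)[[1,0]])),"yaw from y",np.degrees(np.arctan2(*((P[1]-P[0]))[[1,0]]))-90,np.degrees(np.arctan2(*((P[2]-P[3]))[[1,0]]))-90)
# chock: grip top centre (217,247)
g=plane("top",u(217,247,130),.044);print("chock grip",g)
# wedge nose tops outer/back corners
a=plane("top",u(298,85,130),.022);b=plane("top",u(192,430,130),.022)
print("chock back",a,b,np.linalg.norm(a-b),np.degrees(np.arctan2(*(a-b)[[1,0]]))) 
im=cv2.imread("pics/top0.png")
# bottle
hsv=cv2.cvtColor(im[200:310,385:440],cv2.COLOR_BGR2HSV)
m=((hsv[...,0]>85)&(hsv[...,0]<125)&(hsv[...,1]>25)).astype(np.uint8);n,l,s,c=cv2.connectedComponentsWithStats(m)
k=1+s[1:,4].argmax();cn=cv2.findContours((l==k).astype(np.uint8),0,2)[0][0]
print(s[k],cv2.minAreaRect(cn))
E
```

```text
[0.5895 0.0807 0.033 ]
[0.3994 0.0846 0.033 ]
[ 0.3947 -0.0735  0.015 ]
[ 0.5834 -0.0795  0.015 ]
centre [0.49174751 0.00304092 0.024     ] x-len 0.15926197291434288 ylen 0.19019315977430384 0.18885815325970545
yaw from x 88.06475387842508 yaw from y 88.80985471848024 88.1764445463161
chock grip [0.48855068 0.32947218 0.044     ]
chock back [0.56575043 0.29989244 0.022     ] [0.4046023  0.34219575 0.022     ] 0.1666081942304787 -14.708946407686893
[ 22  46  19  42 102] ((36.80430603027344, 68.5775375366211), (15.727603912353516, 42.39507293701172), 23.38521957397461)
```

Run:
```python
from h import *
from scipy.optimize import brentq
ps=np.radians(88.3);C=np.array([.492,.003,0]);ex=np.array([np.cos(ps),np.sin(ps),0]);ey=np.array([-np.sin(ps),np.cos(ps),0])
H=C+.058*ex+.046*ey+[0,0,.098]
lip=lambda t:H+ .129*(-np.cos(t-.14)*ex+np.array([0,0,np.sin(t-.14)]))+.003*(np.sin(t-.14)*ex+np.array([0,0,np.cos(t-.14)]))
px=(362.5/6-.5+250,365.5/6-.5+195);print("H",H,proj("top",H),px)
for t in np.arange(0,.71,.1): print(t.round(1),lip(t).round(4),proj("top",lip(t)).round(1),(6*(proj("side",lip(t))-[205,165])).round(0))
p,r,s=pose();c=viewer.calibration("wrist");M=R.from_rotvec(c["rvec"]).as_matrix()
print("cam in tool",r.inv().apply(-M.T@c["tvec"]-p),"axis",r.inv().apply(M[2]),"right",r.inv().apply(M[0]))
im=cv2.imread("pics/top0.png")
cv2.imwrite("pics/c3.png",np.hstack([cv2.resize(im[200:305,385:440],None,fx=5.5,fy=5.5,interpolation=2)]))
```

```text
H [0.44774089 0.06233912 0.098     ] [262.03657194 252.7954471 ] (309.9166666666667, 255.41666666666666)
0.0 [ 0.4439 -0.0658  0.083 ] [310.3 255.4] [214. 408.]
0.1 [ 0.4439 -0.0666  0.0958] [310.9 255.4] [212. 387.]
0.2 [ 0.4439 -0.0662  0.1087] [311.  255.4] [210. 364.]
0.3 [ 0.444  -0.0645  0.1215] [310.7 255.3] [208. 339.]
0.4 [ 0.4441 -0.0615  0.1341] [309.8 255.3] [206. 314.]
0.5 [ 0.4442 -0.0573  0.1463] [308.5 255.2] [203. 288.]
0.6 [ 0.4444 -0.0519  0.158 ] [306.6 255. ] [200. 261.]
0.7 [ 0.4445 -0.0453  0.1691] [304.2 254.9] [197. 233.]
cam in tool [ 0.06858923  0.00112197 -0.07052023] axis [-2.68617148e-01 -4.48982426e-04  9.63246919e-01] right [-4.58029744e-04  9.99999838e-01  3.38384378e-04]
```

View pics/c3.png

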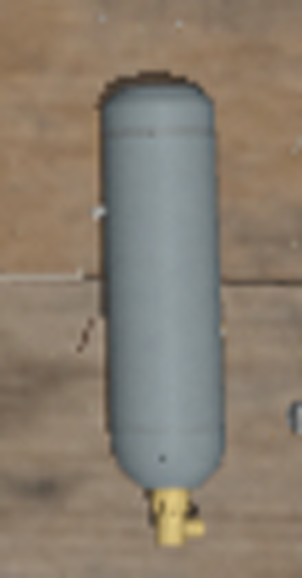

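The bottle lies at crop x 102–220, with its foot at row 85, its dome at 488 and its valve end at 545, so its axis is tilted only about 2°. Next I turn the tool and go over the hasp lip.

Request:
carry_out(
  deltas="0 0 0 0 0 1 0;0 0 0 0 0 1 0;0 0 0 0 0 1 0;0 0 0 0 0 1 0;0 0 0 0 0 1 0;0 0 0 0 0 1 0;0 0 0 0 0 1 0;0 0 0 0 0 1 0;0 0 0 0 0 1 0;0 0 0 0 0 1 0;0 0 0 0 0 1 0;0 0 0 0 0 1 0;0 0 0 0 0 1 0;0 0 0 0 0 1 0;0 0 0 0 0 1 0;0 0 0 0 0 1 0;0 0 0 0 0 0.5 0",
)

```text
t: 2.28
position: [0.2268, 0.4734, 0.3036]
tool_rot: [0.717, 0.697, -0.0, 0.0]
contact_force: [-0.0, -0.2, 0.7]
width: 0.999
finger_force: 0.0
```

Request:
carry_out(
  deltas="-0.5 0.4 0 0 0 0 0;-0.95 0.38 0 0 0 0 0;-0.95 0.38 0 0 0 0 0;-0.95 0.38 0 0 0 0 0;-0.95 0.38 0 0 0 0 0;-0.95 0.38 0 0 0 0 0;-0.95 0.38 0 0 0 0 0;-0.95 0.38 0 0 0 0 0;-0.95 0.38 0 0 0 0 0;-0.95 0.38 0 0 0 0 0;-0.95 0.38 0 0 0 0 0;-0.95 0.38 0 0 0 0 0;-0.95 0.38 0 0 0 0 0;-0.95 0.38 0 0 0 0 0;-0.6 0.2 0 0 0 0 0;0 0 0 0 0 0 0;0 0 0 0 0 0 0",
)

```text
t: 4.4
position: [0.4331, -0.0699, 0.3038]
tool_rot: [0.717, 0.697, 0.0, -0.0]
contact_force: [-0.3, 0.1, -0.4]
width: 1.003
finger_force: 0.0
```

Run:
```python
from h import *
import pickle
p,r,s=pose();print(s["t"],p,np.degrees(np.arctan2(*r.as_matrix()[[1,0],1])),r.as_matrix()[:,2],s["q"])
c=viewer.calibration("wrist");im=viewer.capture("wrist")[:,:,::-1]
cv2.imwrite("pics/w1.png",im);pickle.dump(c,open("w1.pkl","wb"))
```

```text
4.4 [ 0.43314533 -0.06992607  0.30383708] -1.578640028679753 [-2.19889211e-04  4.64280826e-04 -9.99999868e-01] [-2.44447054e-01 -1.95526672e-01  1.63624734e+00  4.00662528e-04
  1.70119770e+00 -2.16842500e-01]
```

View pics/w1.png

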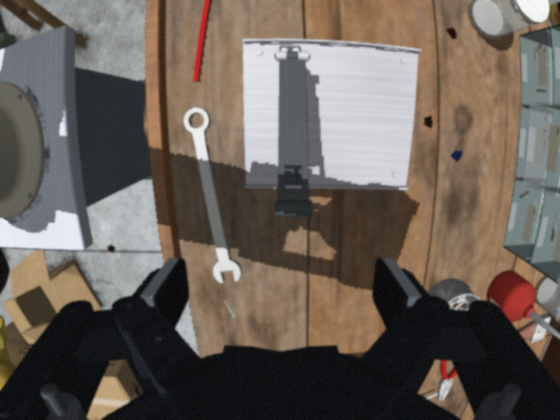

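The wrist view shows the lip bar at (294,209), spanning columns 276–313, the hinge at (293,55), and the tray corners at (244,40), (419,48), (408,189) and (246,187).

Run:
```python
from h import *
import pickle
c=pickle.load(open("w1.pkl","rb"))
P=[plane("wrist",u,z,c) for u,z in [((419,48),.0335),((244,40),.0335),((246,188),.0165),((408,189),.0165)]]
for p in P: print(p.round(4))
up=(P[0]+P[1])/2;lo=(P[2]+P[3])/2
print("centre",(up+lo)/2,"xlen",np.linalg.norm((up-lo)[:2]),"ylen",np.linalg.norm(P[0]-P[1]),np.linalg.norm(P[3]-P[2]))
print("yaw",np.degrees(np.arctan2(*(up-lo)[[1,0]])),np.degrees(np.arctan2(*((P[1]-P[0]))[[1,0]]))-90,np.degrees(np.arctan2(*((P[2]-P[3]))[[1,0]]))-90)
print("hinge",plane("wrist",(293,55),.098,c))
H=np.array([.448,.062,.098])
o,d=ray("wrist",(294.5,209),c)
A=(o-H)[1:];B=d[1:];k=np.roots([B@B,2*A@B,A@A-.129**2]);print([ (o+d*x).round(4) for x in k])
for x in k: L=o+d*x-H;print("theta",np.arctan2(L[2],-L[1])+.14)
print(two("top",(309.9,255.4),"wrist",(294.5,209),None,c))
```

```text
[0.5896 0.0838 0.0335]
[0.3997 0.0877 0.0335]
[ 0.3942 -0.0743  0.0165]
[ 0.5841 -0.0796  0.0165]
centre [0.49190767 0.00439821 0.025     ] xlen 0.16285843820562582 ylen 0.18991708180380093 0.1899795873909245
yaw 88.05333520485408 88.8339291866711 88.4102907875309
hinge [0.44714183 0.05586645 0.098     ]
[array([ 0.444 +0.0014j, -0.0677-0.0103j,  0.1341-0.0371j]), array([ 0.444 -0.0014j, -0.0677+0.0103j,  0.1341+0.0371j])]Traceback (most recent call last):
  File "<stdin>", line 13, in <module>
TypeError: ufunc 'arctan2' not supported for the input types, and the inputs could not be safely coerced to any supported types according to the casting rule ''safe''
```

Run:
```python
from h import *
import pickle
c=pickle.load(open("w1.pkl","rb"))
print(6*(proj("side",np.array([.447,.06,.098]))-[205,165]))
ul=(203.5/6-.5+205,274.5/6-.5+165)
print(two("side",ul,"wrist",(294.5,209),None,c), two("side",ul,"top",(309.9,255.4)))
g=cv2.cvtColor(cv2.imread("pics/w1.png"),6)
print(g[209,268:322]);print(g[195:225,294])
s=cv2.cvtColor(cv2.imread("pics/side0.png"),6);print(s[205:216,228:248])
```

```text
[182.35718451 248.57565927]
(array([ 0.44317165, -0.06112831,  0.15765005]), np.float64(0.00018374495543971113)) (array([ 0.44348831, -0.06025701,  0.15710602]), np.float64(0.00027304886156114346))
[57 58 55 54 56 55 51 47 44 45 41 45 44 48 47 44 44 45 42 41 44 44 43 43
 45 44 42 45 46 42 43 50 43 45 45 41 45 45 44 43 45 46 44 46 48 63 73 77
 75 72 67 63 56 56]
[49 49 44 48 44 38 35 38 39 41 44 42 46 46 42 48 42 42 56 66 64 56 55 50
 53 53 52 53 53 57]
[[166 169 173 172 171 173 174 163 123 156 205 213 203 188 183 176 173 168
  169 162]
 [166 170 179 203 228 238 209 158 141 184 244 231 216 181 181 178 172 166
  165 166]
 [165 172 175 206 238 210 186 134 134 143 172 154 144 167 179 178 176 169
  162 200]
 [168 172 167 155 181 151 141 131 131 131 131 133 155 179 178 180 180 175
  163 175]
 [174 173 174 164 147 104 132 132 132 131 133 136 146 158 155 167 176 174
  165 165]
 [179 177 185 185 164 103 143 139 139 137 138 139 139 140 142 158 179 175
  166 161]
 [186 179 188 189 169  89 109 127 124 123 122 122 122 120 119 141 181 179
  168 157]
 [186 179 182 186 169  97  88 100  98  96  95  92  89  88  86 121 179 179
  172 157]
 [187 179 182 187 167 100  81  79  77  77  77  89 117 113 116 144 175 179
  173 160]
 [187 181 181 186 167  99  77  73  77  80  79  92 136 168 167 168 173 173
  171 161]
 [188 182 177 182 168 114  79  77  79  80  79  94 141 180 178 175 176 175
  175 167]]
```

Request:
carry_out(
  deltas="0.33 0.26 0 0 0 0 0;0 0 0.8 0 0 0 0;0 0 0.8 0 0 0 0;0 0 0.77 0 0 0 0;0 0 0 0 0 0 0;0 0 0 0 0 0 1;0 0 0 0 0 0 1;0 0 0 0 0 0 1;0 0 0 0 0 0 1;0 0 0 0 0 0 1",
  newtons=25,
)

```text
t: 5.7
position: [0.4429, -0.0581, 0.2089]
tool_rot: [0.717, 0.697, -0.002, -0.001]
contact_force: [-8.7, -2.6, 2.7]
width: 0.294
finger_force: 28.3
```

Run:
```python
from h import *
p,r,s=pose();print(s["t"],p,s["contact_force"],s["width"]*85,s["finger_force"])
im=viewer.capture("wrist")[:,:,::-1];im2=viewer.capture("side")[150:290,180:320,::-1]
cv2.imwrite("pics/w2.png",np.hstack([cv2.resize(im,(400,300)),cv2.resize(im2,(300,300))]))
```

```text
5.7 [ 0.44292474 -0.05814481  0.20890555] [-8.68326294 -2.61905147  2.68498531] 25.003845902605594 28.308447003364563
```

View pics/w2.png

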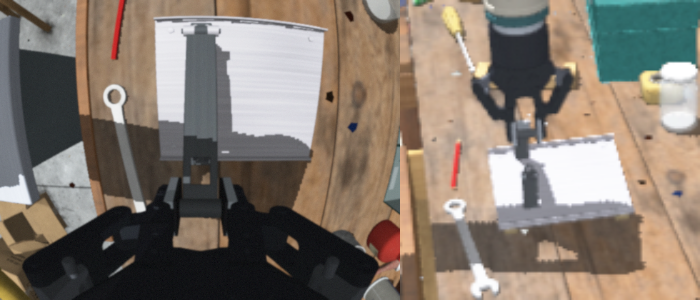

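The lip is pinched between the pads (25 mm). Next I compute the arc increments.

Run:
```python
import numpy as np
f=np.linspace(.44,2.96,21);x=-np.cos(f)*.129/.04;z=-np.sin(f)*.129/.04
print(";".join(f"{a:.2f} 0 {b:.2f} 0 0 0 1" for a,b in zip(np.diff(x),np.diff(z))))
```

```text
0.20 0 -0.36 0 0 0 1;0.24 0 -0.33 0 0 0 1;0.28 0 -0.30 0 0 0 1;0.31 0 -0.26 0 0 0 1;0.34 0 -0.22 0 0 0 1;0.37 0 -0.17 0 0 0 1;0.39 0 -0.12 0 0 0 1;0.40 0 -0.08 0 0 0 1;0.41 0 -0.02 0 0 0 1;0.41 0 0.03 0 0 0 1;0.40 0 0.08 0 0 0 1;0.39 0 0.13 0 0 0 1;0.37 0 0.17 0 0 0 1;0.34 0 0.22 0 0 0 1;0.31 0 0.26 0 0 0 1;0.28 0 0.30 0 0 0 1;0.24 0 0.33 0 0 0 1;0.19 0 0.36 0 0 0 1;0.15 0 0.38 0 0 0 1;0.10 0 0.39 0 0 0 1
```

Request:
carry_out(
  deltas="0.20 -0.02 -0.36 0 0 0 1;0.24 0 -0.33 0 0 0 1;0.28 0 -0.30 0 0 0 1;0.31 0 -0.26 0 0 0 1;0.34 0 -0.22 0 0 0 1;0.37 0 -0.17 0 0 0 1;0.39 0 -0.12 0 0 0 1;0.40 0 -0.08 0 0 0 1;0.41 0 -0.02 0 0 0 1;0.41 0 0.03 0 0 0 1",
)

```text
t: 7.05
position: [0.4469, 0.0775, 0.2826]
tool_rot: [0.717, 0.697, 0.0, 0.0]
contact_force: [-2.9, -2.5, -4.8]
width: 0.298
finger_force: 24.9
```

Request:
carry_out(
  deltas="0.40 0 0.08 0 0 0 1;0.39 0 0.13 0 0 0 1;0.37 0 0.17 0 0 0 1;0.34 0 0.22 0 0 0 1;0.31 0 0.26 0 0 0 1;0.28 0 0.30 0 0 0 1;0.24 0 0.33 0 0 0 1;0.19 0 0.36 0 0 0 1;0.15 0 0.38 0 0 0 1;0.10 0 0.39 0 0 0 1;0 0 0 0 0 0 1",
)

```text
t: 8.43
position: [0.4504, 0.1882, 0.1767]
tool_rot: [0.717, 0.697, 0.001, -0.0]
contact_force: [0.8, 5.5, 0.6]
width: 0.295
finger_force: 29.1
```

Request:
carry_out(
  deltas="0 0 0.12 0 0 0 1;0 0 0 0 0 0 1",
)

```text
t: 8.68
position: [0.4506, 0.1884, 0.1753]
tool_rot: [0.717, 0.697, 0.002, -0.0]
contact_force: [-10.8, 4.0, 19.3]
width: 0.292
finger_force: 30.3
```

Request:
carry_out(
  deltas="0 0 -0.03 0 0 0 0.3;0 0 0 0 0 0 0.3;0 0 0 0 0 0 0.3;0 0 -0.8 0 0 0 0.3;0.4 0.1 -0.9 0 0 0 0.3;0.8 0.2 -0.9 0 0 0 0;0.8 0.2 -0.3 0 0 0 0;0.8 0.2 0 0 0 0 0;0.7 0.2 0 0 0 0 0",
)

```text
t: 9.8
position: [0.4904, 0.3271, 0.2895]
tool_rot: [0.717, 0.697, 0.0, 0.0]
contact_force: [0.1, -1.0, 0.9]
width: 1.001
finger_force: 0.0
```

Request:
carry_out(
  deltas="0 0 0 0 0 -1 0;0 0 0 0 0 -1 0;0 0 0 0 0 -1 0;0 0 0 0 0 -1 0;0 0 0 0 0 -1 0;0 0 0 0 0 -1 0;0 0 0 0 0 -1 0;0 0 0 0 0 -1 0;0 0 0 0 0 -1 0;0 0 0 0 0 -1 0;0 0 0 0 0 -1 0;0 0 0 0 0 -1 0;0 0 0 0 0 -1 0;0 0 0 0 0 -1 0;0 0 0 0 0 -1 0;0 0 0 0 0 -1 0;0 0 0 0 0 -1 0;0 0 0 0 0 -1 0;0 0 0 0 0 -1 0;0 0 0 0 0 -0.2 0",
)

```text
t: 12.3
position: [0.4902, 0.326, 0.2894]
tool_rot: [0.129, 0.992, -0.0, -0.0]
contact_force: [-0.3, -0.6, 0.2]
width: 1.0
finger_force: 0.0
```

Run:
```python
from h import *
import pickle
p,r,s=pose();print(s["t"],p,np.degrees(np.arctan2(*r.as_matrix()[[1,0],1])),s["q"])
c=viewer.calibration("wrist");im=viewer.capture("wrist")[:,:,::-1]
cv2.imwrite("pics/w3.png",im);pickle.dump(c,open("w3.pkl","wb"))
```

```text
12.3 [0.49015237 0.32597687 0.28938736] 75.18999340858025 [ 5.24195329e-01  2.36880098e-01  1.22624086e+00 -1.08507870e-04
  1.67891484e+00 -7.88129259e-01]
```

View pics/w3.png

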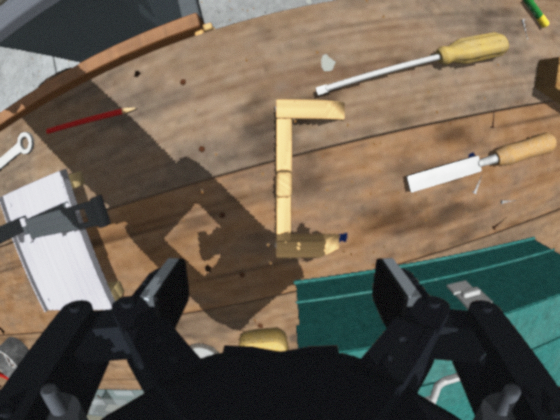

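The wrist view shows the chock with its grip at (284,184), its back edge along column 276 (rows 100–257), and its wedges pointing right. The hasp lies back over the tray's uphill side.

Run:
```python
from h import *
import pickle
c=pickle.load(open("w3.pkl","rb"));p,r,s=pose()
im=cv2.imread("pics/w3.png");hsv=cv2.cvtColor(im,cv2.COLOR_BGR2HSV)
print("row184",im[184,268:300,0]);print("col284",im[164:204,284,0])
g=plane("wrist",(284,184),.044,c);a=plane("wrist",(276.5,101),.024,c);b=plane("wrist",(277,256),.024,c)
print(g,a,b,np.linalg.norm(a-b),np.degrees(np.arctan2(*(b-a)[[1,0]])))
print("tool-frame offset of grip",r.inv().apply(g-p), [r.inv().apply(q-p).round(4) for q in (a,b)])
```

```text
row184 [103  99 103  96  84  64  52  58  82 114 135 149 156 161 163 166 165 165
 161 158 152 138 121 105  89  87  85  83  86  87  82  85]
col284 [159 163 166 163 154 123  93  82 103 125 143 153 158 161 159 157 157 155
 158 164 165 166 159 157 160 159 159 158 154 158 151 138 126 135 155 167
 165 163 162 163]
[0.48516577 0.33214983 0.044     ] [0.40332048 0.34603257 0.024     ] [0.56649051 0.30297561 0.024     ] 0.16875533331898698 -14.782138426902815
tool-frame offset of grip [0.00630067 0.00476617 0.24547936] [array([ 0.089 , -0.0027,  0.2655]), array([-0.0798, -0.0026,  0.2655])]
```

Request:
carry_out(
  deltas="0.13 0.12 0.5 0 0 0 0;0 0 1 0 0 0 0;0 0 1 0 0 0 0;0 0 1 0 0 0 0;0 0 1 0 0 0 0;0 0 0.56 0 0 0 0;0 0 0 0 0 0 0;0 0 0 0 0 0 1;0 0 0 0 0 0 1;0 0 0 0 0 0 1;0 0 0 0 0 0 1;0 0 0 0 0 0 1;0 0 0 0 0 0 1",
  newtons=45,
)

```text
t: 13.98
position: [0.4865, 0.3322, 0.0882]
tool_rot: [0.129, 0.992, 0.0, 0.0]
contact_force: [-0.7, -0.5, 3.9]
width: 0.176
finger_force: 45.1
```

Request:
carry_out(
  deltas="0 0 -0.5 0 0 0 1;0 0 -1 0 0 0 1;0 0 -1 0 0 -0.7 1;0 0 -1 0 0 -0.9 1;0 0 -0.95 0 0 -0.9 1;0 0 -0.2 0 0 -0.8 1;-0.03 -0.6 0 0 0 0 1;-0.03 -0.95 0 0 0 0 1;-0.03 -0.95 0 0 0 0 1;-0.03 -0.95 0 0 0 0 1;-0.03 -0.95 0 0 0 0 1;-0.03 -0.95 0 0 0 0 1;-0.03 -0.95 0 0 0 0 1;-0.03 -0.95 0 0 0 0 1;-0.03 -0.95 0 0 0 0 1;-0.03 -0.95 0 0 0 0 1;-0.03 -0.95 0 0 0 0 1;-0.03 0 0 -1 0 0 1;0 0 0 -1 0 0 1;0 0 0 0 0 0 1",
)

```text
t: 16.48
position: [0.4891, -0.0728, 0.2739]
tool_rot: [0.015, 0.997, 0.07, 0.001]
contact_force: [-0.8, 0.4, -2.0]
width: 0.178
finger_force: 44.5
```

Run:
```python
from h import *
p,r,s=pose();M=r.as_matrix();print(s["t"],p,np.degrees(np.arctan2(M[1,1],M[0,1])),M[:,1],M[:,2],s["width"]*85,s["contact_force"])
T=np.array([.4898,-.0729,.1036]);print("to go (units)",r.inv().apply(T-p)/.04)
cv2.imwrite("pics/w4.png",np.vstack([viewer.capture("side")[150:290,180:320,::-1].repeat(2,0).repeat(2,1)]))
```

```text
16.475 [ 0.48908988 -0.072776    0.27393533] 88.33242400167453 [0.0288193  0.98991466 0.13870263] [ 0.00404403  0.13864366 -0.99033408] 15.095223717356829 [-0.77303479  0.38303714 -2.01846125]
to go (units) [-0.01780333 -0.59320601  4.21686402]
```

Request:
carry_out(
  deltas="0 -0.14 0.9 0 0 0 1;-0.02 -0.14 0.9 0 0 0 1;0 -0.14 0.9 0 0 0 1;0 -0.12 0.9 0 0 0 1;0 -0.05 0.4 0 0 0 1;0 0 0.15 0 0 0 1;0 0 0 0 0 0 1",
)

```text
t: 17.4
position: [0.4912, -0.0728, 0.1086]
tool_rot: [0.013, 0.998, 0.068, 0.003]
contact_force: [-5.9, -4.5, 11.5]
width: 0.182
finger_force: 62.8
```

Run:
```python
from h import *
p,r,s=pose();print(s["t"],p,s["contact_force"])
T=np.array([.4898,-.0729,.1036]);print("to go (units)",r.inv().apply(T-p)/.04)
a=viewer.capture("side")[180:270,200:300,::-1];b=viewer.capture("wrist")[:,:,::-1]
cv2.imwrite("pics/w5.png",np.hstack([cv2.resize(a,(400,360)),cv2.resize(b,(400,360))]))
```

```text
17.4 [ 0.49118479 -0.07281064  0.10858107] [-5.87526423 -4.47959335 11.45995189]
to go (units) [ 0.03503201 -0.02009597  0.12279789]
```

View pics/w5.png

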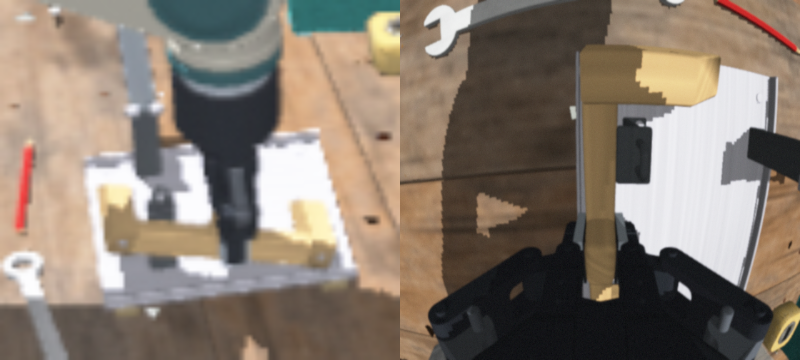

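The views show the chock rolled in the grip, with its robot-side end high (batten from side crop (115,235) to (330,255)). I'll check numerically whether it was already rolled before the descent.

Run:
```python
from h import *
def fit(im,tag):
    h=cv2.cvtColor(im,cv2.COLOR_BGR2HSV);m=((h[...,0]>15)&(h[...,0]<28)&(h[...,1]>85)&(h[...,2]>140)).astype(np.uint8)
    n,l,s,c=cv2.connectedComponentsWithStats(m)
    for k in np.argsort(-s[1:,4])[:4]+1: print(tag,s[k],c[k].round(1))
    return m
a=cv2.imread("pics/w4.png")[::2,::2]
m=fit(a,"w4")
fit(cv2.imread("pics/side0.png")[150:290,180:320],"s0")
b=viewer.capture("side")[150:290,180:320,::-1].copy();fit(b,"now")
# expected: chock back corners bottom, tool frame offsets x=+-.086, y=-.008,z=.088
r=R.from_quat([0.015,.997,.07,.001]);p=np.array([.4891,-.0728,.2739])
for q in [(.086,-.008,.088),(-.086,-.008,.088),(.086,-.008,.062),(-.086,-.008,.062),(.086,.05,.066),(-.086,.05,.066)]: print(proj("side",p+r.apply(q))-[180,150])
big=cv2.resize(a,None,fx=3,fy=3,interpolation=2);bb=cv2.resize(b,None,fx=3,fy=3,interpolation=2)
cv2.imwrite("pics/x.png",np.hstack([big[:,:399],bb[:,:399]]))
```

```text
w4 [ 42  37  63  16 430] [71.3 45.2]
w4 [  3  69  10  25 143] [ 8.  80.3]
w4 [112  33   9  15  98] [115.7  40.9]
w4 [20  3  9 13 80] [23.9  9.2]
s0 [ 34  31  48  10 246] [57.  37.2]
s0 [  4  70   9  29 146] [ 8.2 81.5]
s0 [  9 110   9  30 143] [ 12.9 126.9]
s0 [112  33   9  15  88] [115.7  41.3]
now [ 45  77  30  17 233] [58.2 87.8]
now [  3  69  12  40 205] [ 8.7 86. ]
now [  9 110   9  30 149] [ 12.8 126.6]
now [ 83  88  21   8 107] [91.2 91.6]
[43.62680105 54.42207925]
[104.66757     47.45633276]
[42.94006602 47.02396576]
[104.76959565  40.1047179 ]
[41.08254736 35.66078314]
[100.84693335  29.17674356]
```

Run:
```python
from h import *
a=cv2.imread("pics/w4.png")[::2,::2]
h=cv2.cvtColor(a,cv2.COLOR_BGR2HSV);m=((h[...,0]>15)&(h[...,0]<28)&(h[...,1]>85)&(h[...,2]>140));m[60:]=0
print([(x,np.where(m[:,x])[0].min(),np.where(m[:,x])[0].max()) for x in range(42,106,3) if m[:,x].any()])
b=viewer.capture("side")[150:290,180:320,::-1]
h=cv2.cvtColor(b.copy(),cv2.COLOR_BGR2HSV);m=((h[...,0]>13)&(h[...,0]<28)&(h[...,1]>85)&(h[...,2]>110));m[110:]=0;m[:70]=0
print([(x,np.where(m[:,x])[0].min(),np.where(m[:,x])[0].max()) for x in range(42,106,3) if m[:,x].any()])
p,r,s=pose()
for q in [(.086,-.008,.088),(-.086,-.008,.088),(.086,-.008,.066),(-.086,-.008,.066)]: print(proj("side",p+r.apply(q))-[180,150])
```

```text
[(42, np.int64(37), np.int64(41)), (45, np.int64(40), np.int64(49)), (48, np.int64(39), np.int64(48)), (51, np.int64(45), np.int64(52)), (54, np.int64(1), np.int64(51)), (57, np.int64(0), np.int64(51)), (60, np.int64(43), np.int64(51)), (63, np.int64(42), np.int64(50)), (66, np.int64(42), np.int64(50)), (69, np.int64(41), np.int64(50)), (72, np.int64(49), np.int64(50)), (75, np.int64(48), np.int64(49)), (78, np.int64(48), np.int64(49)), (81, np.int64(40), np.int64(49)), (84, np.int64(40), np.int64(48)), (87, np.int64(39), np.int64(48)), (90, np.int64(41), np.int64(48)), (93, np.int64(42), np.int64(47)), (96, np.int64(33), np.int64(47)), (99, np.int64(40), np.int64(44)), (102, np.int64(40), np.int64(42))]
[(45, np.int64(77), np.int64(82)), (48, np.int64(81), np.int64(92)), (51, np.int64(81), np.int64(92)), (54, np.int64(86), np.int64(92)), (57, np.int64(85), np.int64(92)), (60, np.int64(85), np.int64(92)), (63, np.int64(86), np.int64(93)), (66, np.int64(87), np.int64(93)), (69, np.int64(87), np.int64(93)), (72, np.int64(87), np.int64(93)), (84, np.int64(89), np.int64(94)), (87, np.int64(88), np.int64(94)), (90, np.int64(89), np.int64(94)), (93, np.int64(81), np.int64(95)), (96, np.int64(83), np.int64(95)), (99, np.int64(90), np.int64(96)), (102, np.int64(70), np.int64(93)), (105, np.int64(70), np.int64(82))]
[ 49.24298348 102.45699698]
[106.36300253  94.81199763]
[48.72877717 97.08517419]
[106.43072272  89.45572401]
```

Before the descent the chock was level, so it caught on the staple post on the way down. I'll lift it clear along the tray normal and set it flat on the free bench beside the rack. Then I'll regrip it.

Request:
carry_out(
  deltas="0 0 -0.3 0 0 0 1;0 0 -0.8 0 0 0 1;0 0 -1 0 0 0 1;0 0 -0.8 0 0 0 1;0 -0.8 0 1 0 0 1;0 -0.9 0 1 0 0 1;0 -0.9 0 0 0 0 1;0 -0.4 0.3 0 0 0 1;0 0 0.9 0 0 0 1;0 0 0.9 0 0 0 1;0 0 0 0 0 0 1",
)

```text
t: 18.98
position: [0.4851, -0.207, 0.127]
tool_rot: [0.014, 1.0, 0.001, -0.003]
contact_force: [0.7, -0.5, -1.1]
width: 0.177
finger_force: 49.1
```

Run:
```python
from h import *
p,r,s=pose();print(s["t"],p,s["contact_force"],s["width"]*85,r.as_matrix().round(3).tolist())
b=viewer.capture("side")[:,:,::-1].copy()
h=cv2.cvtColor(b,cv2.COLOR_BGR2HSV);m=((h[...,0]>13)&(h[...,0]<28)&(h[...,1]>85)&(h[...,2]>110))
for q in [(.086,-.008,.088),(-.086,-.008,.088),(.086,-.008,.066),(-.086,-.008,.066)]: print(proj("side",p+r.apply(q)))
cv2.imwrite("pics/y.png",b)
```

```text
18.975 [ 0.48506323 -0.20702995  0.12700071] [ 0.67648856 -0.47694098 -1.10710769] 15.063223464735092 [[-1.0, 0.027, -0.005], [0.027, 1.0, 0.003], [0.006, 0.003, -1.0]]
[232.81339175 279.03758288]
[295.76711646 270.60370718]
[232.24093641 272.6277288 ]
[295.78451961 264.24134173]
```

Request:
carry_out(
  deltas="0 0 0.3 0 0 0 1;0 0 0.3 0 0 0 1;0 0 0.2 0 0 0 1;0 0 0 0 0 0 1",
  newtons=25,
)

```text
t: 19.52
position: [0.4894, -0.2091, 0.1019]
tool_rot: [0.014, 1.0, -0.002, 0.005]
contact_force: [5.5, -0.8, 7.5]
width: 0.18
finger_force: 57.9
```

Request:
carry_out(
  deltas="0 0 0.15 0 0 0 1;0 0 0.12 0 0 0 1;0 0 0 0 0 0 1",
)

```text
t: 19.9
position: [0.4891, -0.209, 0.0907]
tool_rot: [0.014, 1.0, -0.002, 0.004]
contact_force: [5.0, 0.2, 6.4]
width: 0.175
finger_force: 60.7
```

Request:
carry_out(
  deltas="0 0 0 0 0 0 0.5;0 0 0 0 0 0 0;0 0 0 0 0 0 0;0 0 -1 0 0 0 0;0 0 -1 0 0 0 0;0 0 -1 0 0 0 0;0 0 0 0 0 0 0",
)

```text
t: 20.78
position: [0.4875, -0.2088, 0.2107]
tool_rot: [0.014, 1.0, -0.002, 0.003]
contact_force: [0.6, 0.1, -0.6]
width: 1.001
finger_force: 0.0
```

Run:
```python
from h import *
import pickle
p,r,s=pose();print(s["t"],p,s["contact_force"],s["width"]*85,np.degrees(np.arctan2(*r.as_matrix()[[1,0],1])))
c=viewer.calibration("wrist");b=viewer.capture("wrist")[:,:,::-1].copy();cv2.imwrite("pics/w6.png",b);pickle.dump(c,open("w6.pkl","wb"))
h=cv2.cvtColor(b,cv2.COLOR_BGR2HSV);m=((h[...,0]>13)&(h[...,0]<28)&(h[...,1]>85)&(h[...,2]>170)).astype(np.uint8)
n,l,st,ce=cv2.connectedComponentsWithStats(m)
for k in np.argsort(-st[1:,4])[:4]+1:
    cn=cv2.findContours((l==k).astype(np.uint8),0,2)[0][0];print(st[k],ce[k].round(1),cv2.minAreaRect(cn))
cv2.imwrite("pics/x.png",np.hstack([cv2.resize(b[:300,130:430],(600,600),interpolation=2),np.zeros((600,1,3),np.uint8)]))
```

```text
20.775 [ 0.48747509 -0.20875027  0.21070522] [ 0.5729826   0.11440103 -0.61458651] 85.11620386256077 88.40061523681072
[ 296  271   75   32 1030] [326.7 285. ] ((331.9999694824219, 286.0), (27.848487854003906, 74.13188934326172), 78.69007110595703)
[ 79  33  25  33 534] [93.2 49. ] ((90.88793182373047, 49.09482955932617), (31.53372573852539, 23.841140747070312), 86.633544921875)
[157 200  27  40 359] [168.1 220.3] ((167.7930145263672, 219.8820343017578), (20.183725357055664, 42.10078430175781), 15.64224624633789)
[  6 331  16  36 328] [ 13.5 347.1] ((13.78651237487793, 347.7415771484375), (36.12742614746094, 11.093070030212402), 77.00537872314453)
```

Run:
```python
from h import *
import pickle
c=pickle.load(open("w6.pkl","rb"));b=cv2.imread("pics/w6.png");h=cv2.cvtColor(b,cv2.COLOR_BGR2HSV)
p,r,s=pose()
print("expected grip px",proj("wrist",p+r.apply([0,0,p[2]-.044]),c))
for q in [(.086,-.008),(-.086,-.008),(.086,.068),(-.086,.068)]: print("corner",proj("wrist",p+r.apply([*q,p[2]-.02]),c))
w3=cv2.imread("pics/w3.png");h3=cv2.cvtColor(w3,40)
for q in [(284,184),(284,140),(310,110),(300,245),(230,140)]: print("w3",q,h3[q[1],q[0]])
for q in range(0,300,20): print(q,[tuple(int(v) for v in h[q,x]) for x in range(240,320,10)])
```

```text
expected grip px [279.57639332 210.07194686]
corner [269.48398701  96.85538786]
corner [271.10694205 292.68250691]
corner [364.05299723  99.20689658]
corner [352.46767744 291.40805112]
w3 (284, 184) [ 23  84 246]
w3 (284, 140) [ 23  86 244]
w3 (310, 110) [ 23  86 245]
w3 (300, 245) [ 18 111 166]
w3 (230, 140) [ 15  66 151]
0 [(14, 70, 154), (14, 75, 159), (15, 85, 153), (15, 76, 165), (14, 78, 157), (18, 78, 72), (17, 64, 72), (14, 78, 72)]
20 [(14, 88, 136), (13, 84, 131), (14, 84, 115), (16, 86, 125), (13, 86, 77), (16, 84, 64), (14, 88, 64), (11, 91, 67)]
40 [(16, 92, 133), (15, 86, 136), (15, 93, 121), (14, 87, 56), (15, 85, 60), (120, 2, 130), (0, 0, 135), (50, 6, 131)]
60 [(14, 65, 150), (14, 73, 146), (16, 72, 99), (12, 65, 67), (12, 75, 61), (15, 59, 61), (14, 35, 80), (0, 5, 111)]
80 [(16, 77, 153), (14, 81, 141), (16, 67, 72), (14, 77, 73), (17, 81, 66), (16, 76, 70), (14, 78, 69), (17, 75, 61)]
100 [(16, 82, 159), (14, 67, 76), (14, 68, 79), (16, 88, 99), (19, 110, 123), (18, 118, 123), (18, 110, 125), (18, 114, 121)]
120 [(14, 87, 70), (15, 77, 73), (16, 81, 72), (18, 92,
[... 368 characters left out ...]
14, 94), (19, 111, 126), (17, 110, 95), (12, 92, 80), (14, 96, 82)]
200 [(14, 116, 167), (15, 113, 79), (16, 106, 82), (19, 107, 95), (17, 110, 128), (17, 110, 88), (15, 108, 73), (13, 99, 77)]
220 [(15, 106, 157), (14, 113, 154), (14, 115, 153), (17, 114, 155), (22, 95, 239), (17, 117, 94), (13, 100, 74), (15, 94, 76)]
240 [(15, 105, 75), (14, 99, 72), (13, 105, 78), (15, 110, 90), (18, 121, 129), (16, 109, 68), (13, 107, 74), (14, 118, 78)]
260 [(13, 103, 82), (16, 116, 75), (16, 109, 75), (17, 104, 91), (18, 113, 129), (16, 121, 76), (15, 113, 72), (13, 101, 71)]
280 [(16, 124, 74), (14, 124, 76), (13, 122, 75), (17, 61, 113), (19, 113, 120), (19, 109, 124), (17, 113, 122), (21, 93, 237)]
```

Run:
```python
from h import *
import pickle
c=pickle.load(open("w6.pkl","rb"));b=cv2.imread("pics/w6.png");V=b.max(2).astype(int)
print("end1",V[84:112,290:300].mean(1).round().astype(int))
print("end2",V[280:312,290:300].mean(1).round().astype(int))
for rr in ((115,130),(150,185),(245,265)): print("back",rr,V[rr[0]:rr[1],258:300].mean(0).round().astype(int))
print("grip col",V[185:245,279:283].mean(1).round().astype(int))
```

```text
end1 [ 72  73  71  69  70  71  71  72  74  74  74  79  92 108 119 123 123 124
 121 122 122 122 124 126 128 132 132 132]
end2 [120 121 123 126 131 131 132 137 144 150 153 155 160 168 170 157 141 139
 143 150 155 157 157 156 158 161 162 161 160 160 161 161]
back (115, 130) [ 72  71  71  72  72  71  71  71  72  70  70  73  89 112 127 130 130 129
 127 127 127 127 127 127 125 125 123 122 121 120 119 115 107  99  95  94
  94  93  95  94  94  94]
back (150, 185) [ 69  69  70  69  69  69  69  68  69  68  69  74  92 118 132 137 136 133
 131 130 130 130 129 127 126 126 126 126 128 129 127 116  99  82  74  74
  73  72  73  73  72  72]
back (245, 265) [ 75  74  75  76  75  76  77  76  75  74  75  77  91 111 128 136 138 136
 136 135 137 137 134 132 130 126 122 122 122 118 104  89  79  78  78  79
  77  78  78  78  77  79]
grip col [131 128 119 101  89  88  90  94 101 110 114 119 124 124 125 128 128 127
 123 123 124 126 129 133 133 132 128 127 126 128 132 137 158 196 231 239
 238 231 225 230 240 245 245 245 245 244 244 244 242 226 178 138 130 130
 131 128 131 150 194 223]
```

Request:
carry_out(
  deltas="-0.01 0.03 1 0 0 0 0;0 0 1 0 0 0 0;0 0 0.8 0 0 0 0;0 0 0.29 0 0 0 0;0 0 0 0 0 0 0;0 0 0 0 0 0 1;0 0 0 0 0 0 1;0 0 0 0 0 0 1;0 0 0 0 0 0 1;0 0 0 0 0 0 1",
  newtons=60,
)

```text
t: 22.08
position: [0.4871, -0.2072, 0.0839]
tool_rot: [0.014, 1.0, -0.0, 0.001]
contact_force: [-0.6, 0.3, 3.8]
width: 0.178
finger_force: 59.2
```

Request:
carry_out(
  deltas="0 0 -0.6 0 0 0 1;0 0 -0.95 0 0 0 1;0 0 -0.95 0 0 0 1;0 0.2 -0.9 0 0 0 1;0 0.9 -0.2 0 0 0 1;0 0.9 0 0 0 0 1;0 0.7 0 -1 0 0 1;0 0.25 0 -1 0 0 1;0 0 0 0 0 0 1",
)

```text
t: 23.2
position: [0.4898, -0.089, 0.2274]
tool_rot: [0.014, 0.997, 0.07, 0.0]
contact_force: [-0.2, -0.0, -1.4]
width: 0.178
finger_force: 58.8
```

Run:
```python
from h import *
p,r,s=pose();M=r.as_matrix();print(s["t"],p,M[:,1],M[:,2],s["width"]*85,s["contact_force"])
T=np.array([.4898,-.0729,.1036]);print("to go (units)",r.inv().apply(T-p)/.04)
```

```text
23.2 [ 0.48982939 -0.08896668  0.22743715] [0.0275661  0.98990399 0.13903311] [ 0.00274311  0.13901053 -0.9902871 ] 15.17085158296655 [-0.22684921 -0.00782106 -1.44466674]
to go (units) [ 0.00839576 -0.03284505  3.12169215]
```

Request:
carry_out(
  deltas="0 -0.02 0.8 0 0 0 1;0 -0.01 0.8 0 0 0 1;0 0 0.7 0 0 0 1;0 0 0.5 0 0 0 1;0 0 0.2 0 0 0 1;0 0 0 0 0 0 1",
)

```text
t: 23.95
position: [0.4904, -0.0738, 0.1089]
tool_rot: [0.014, 0.997, 0.07, 0.001]
contact_force: [-0.5, 0.1, -1.3]
width: 0.173
finger_force: 58.7
```

Request:
carry_out(
  deltas="0 0 0.12 0 0 0 1;0 0 0.1 0 0 0 1;0 0 0 0 0 0 1",
)

```text
t: 24.32
position: [0.4904, -0.0723, 0.1002]
tool_rot: [0.014, 0.997, 0.07, 0.001]
contact_force: [-1.1, 0.1, -1.1]
width: 0.18
finger_force: 58.7
```

Below lip height without contact. I'll lower it to the floor.

Request:
carry_out(
  deltas="0 0 0.05 0 0 0 1;0 0 0.05 0 0 0 1;0 0 0.02 0 0 0 1;0 0 0 0 0 0 1",
)

```text
t: 24.82
position: [0.4907, -0.0719, 0.0968]
tool_rot: [0.014, 0.997, 0.07, 0.001]
contact_force: [-5.5, -0.7, 8.7]
width: 0.178
finger_force: 60.4
```

Request:
carry_out(
  deltas="0 -0.05 -0.02 0 0 0 1;0 -0.06 0 0 0 0 1;0 0 0 0 0 0 1",
)

```text
t: 25.2
position: [0.4908, -0.0762, 0.0962]
tool_rot: [0.014, 0.997, 0.07, 0.002]
contact_force: [-0.6, 2.0, 5.3]
width: 0.178
finger_force: 59.5
```

Request:
carry_out(
  deltas="0 -0.05 0 0 0 0 1;0 -0.05 0 0 0 0 1;0 0 0 0 0 0 1",
)

```text
t: 25.58
position: [0.4908, -0.0785, 0.0959]
tool_rot: [0.014, 0.997, 0.072, 0.002]
contact_force: [-0.6, 10.4, 7.4]
width: 0.175
finger_force: 60.2
```

Request:
carry_out(
  deltas="0 0.03 -0.02 0 0 0 1;0 0 0 0 0 0 0.5;0 0 0 0 0 0 0.4;0 0 0 0 0 0 0.3;0 0 -0.6 0 0 0 0.3;0 0 -1 0 0 0 0;0 0 -1 0 0 0 0;0 0 -0.6 0 0 0 0;0 0 0 0 0 0 0",
)

```text
t: 26.7
position: [0.4905, -0.0973, 0.2247]
tool_rot: [0.014, 0.998, 0.069, 0.003]
contact_force: [0.1, 1.4, -0.2]
width: 1.0
finger_force: 0.0
```

Run:
```python
from h import *
import pickle
p,r,s=pose();print(s["t"],p,s["contact_force"],r.as_quat(),s["q"])
c=viewer.calibration("wrist");b=viewer.capture("wrist")[:,:,::-1].copy();cv2.imwrite("pics/w7.png",b);pickle.dump(c,open("w7.pkl","wb"))
cv2.imwrite("pics/s7.png",viewer.capture("side")[:,:,::-1]);cv2.imwrite("pics/t7.png",viewer.capture("top")[:,:,::-1])
# expected back edge of chock top at tray, lip = TCP contact derived
a=.1405;ps=np.radians(88.4);ex=np.array([np.cos(ps),np.sin(ps),0]);ey=np.array([-np.sin(ps),np.cos(ps),0]);ez=np.array([0,0,1])
sl=ex*np.cos(a)+ez*np.sin(a);n=-ex*np.sin(a)+ez*np.cos(a)
g=np.array([.4908,-.0785,.0959]) # TCP at contact
B=g-.008*sl-.084*n;print("lip foot",B,"seat",B+.0876*sl+.028*n)
V=b.max(2).astype(int)
for k,y in (("e+",.086),("e-",-.086)):
    for h in (0,.022): print(k,h,proj("wrist",B+y*ey+h*n,c).round(1))
print("grip",proj("wrist",B+.008*sl+.044*n,c), "mid batten",proj("wrist",B+.04*ey+.022*n,c))
```

```text
26.7 [ 0.49047998 -0.09732458  0.22467175] [ 0.09234397  1.35865026 -0.18120088] [0.01405288 0.99750656 0.06909791 0.00294185] [-0.32529745  0.03573507  1.58042025  0.13344     1.562477   -1.87150655]
lip foot [ 0.49090728 -0.07465946  0.01160742] seat [0.49321963 0.00812398 0.05159886]
e+ 0 [270.7  99.3]
e+ 0.022 [269.9  97.6]
e- 0 [272.  281.2]
e- 0.022 [271.4 292.5]
grip [279.91520284 209.55442667] mid batten [270.07225395 154.45069963]
```

Run:
```python
from h import *
b=cv2.imread("pics/w7.png").astype(int);S=b[...,2]-b[...,0]
np.set_printoptions(linewidth=200)
for rr in ((102,112),(130,140),(165,180),(245,260),(282,287)): print("R-B",rr,S[rr[0]:rr[1],258:330:2].mean(0).round().astype(int))
print("end+",S[84:112,290:300].mean(1).round().astype(int))
print("end-",S[260:302,290:300].mean(1).round().astype(int))
```

```text
R-B (102, 112) [21 20 23 35 30 20  6 46 91 92 92 92 92 92 92 91 91 92 91 90 91 92 91 90 91 92 92 92 92 92 91 92 91 91 91 92]
R-B (130, 140) [ 44  43  34  18  15  13   5  32  90  89  90  91  90  91  91  92  89  40  -4  -7  -7  -6  -5  -7  -8  -9  -8  -8  -8  -8  -9  -9 -10 -10  -8  -7]
R-B (165, 180) [24 36 46 31 24 22  7 33 91 90 91 91 92 88 84 84 77 25 -6 -7 -7 -8 -7 -6 -6 -7 -7 -6 -7 -7 -7 -6 -6 -7 -6 -7]
R-B (245, 260) [23 19 19 18 18 17  7  9 46 55 54 53 51 49 49 49 31  0 -5 -7 -7 -7 -7 -6 -7 -7 -7 -7 -6 -7 -7 -7 -7 -7 -7 -7]
R-B (282, 287) [58 59 55 53 45 40 32 47 91 90 91 92 92 91 92 90 91 92 92 92 92 91 91 91 91 92 90 91 92 91 92 92 91 91 91 91]
end+ [28 17  1 -5 -6 -6 -6 -7 -6 -6 -6 -5  4 34 74 90 92 93 92 92 92 93 92 92 91 90 89 89]
end- [-2 -3 -2  3 19 37 45 47 48 51 50 52 53 52 52 63 79 90 91 92 92 92 91 91 91 92 92 91 92 91 89 89 90 91 72 48 41 40 40 41 40 42]
```

Run:
```python
from h import *
f=plane("top",(413.3,215.0),.035);v=plane("top",(415.2,298.7),.028);d=(f-v)[:2];d/=np.linalg.norm(d)
print(f,v,np.linalg.norm(f-v),"centre from foot",f[:2]-.098*d,"from valve",v[:2]+.131*d,"angle",np.degrees(np.arctan2(d[1],d[0])))
for uv,z in [((443,262),.05),((443,262),.1),((462,275),.1),((450,265),.1)]: print(plane("top",uv,z))
p,r,s=pose();print("to go",(r*R.from_euler('x',8,degrees=True)).inv().apply(np.array([f[0]-.098*d[0],f[1]-.098*d[1],.30])-p)/.04)
```

```text
[ 0.56257996 -0.35304189  0.035     ] [ 0.33211934 -0.36010316  0.028     ] 0.23067500721935744 centre from foot [ 0.46462593 -0.35604318] from valve [ 0.46305789 -0.35609123] angle 1.7549842204702701
[ 0.43451136 -0.43022257  0.05      ]
[ 0.43467075 -0.41420501  0.1       ]
[ 0.40185807 -0.46397884  0.1       ]
[ 0.42724575 -0.43259743  0.1       ]
to go [ 0.44102492 -6.49891541 -1.97424217]
```

Request:
carry_out(
  deltas="0 0 -0.9 1 0 0 0;0 0 -0.9 1 0 0 0;0.04 -0.6 -0.1 0 0 -0.4 0;0.04 -0.9 0 0 0 -0.4 0;0.04 -0.9 0 0 0 0 0.18;0.04 -0.9 0 0 0 0 0.18;0.04 -0.9 0 0 0 0 0.18;0.04 -0.9 0 0 0 0 0.18;0.04 -0.9 0 0 0 0 0.18;0.04 -0.3 0 0 0 0 0.18;0 0 0 0 0 0 0.18",
)

```text
t: 28.22
position: [0.4814, -0.3565, 0.297]
tool_rot: [-0.014, 1.0, 0.001, -0.001]
contact_force: [-0.4, -0.1, 0.1]
width: 0.818
finger_force: 0.0
```

Run:
```python
from h import *
import pickle
p,r,s=pose();print(s["t"],p,s["width"]*85,np.degrees(np.arctan2(*r.as_matrix()[[1,0],1])),s["q"])
c=viewer.calibration("wrist");b=viewer.capture("wrist")[:,:,::-1].copy();cv2.imwrite("pics/w8.png",b);pickle.dump(c,open("w8.pkl","wb"))
```

```text
28.225 [ 0.48136025 -0.35649748  0.29699812] 69.53654024093693 91.56182775028445 [-6.99198768e-01  2.65596426e-01  1.17747675e+00  2.79049409e-04
  1.70091831e+00 -2.29721970e+00]
```

View pics/w8.png

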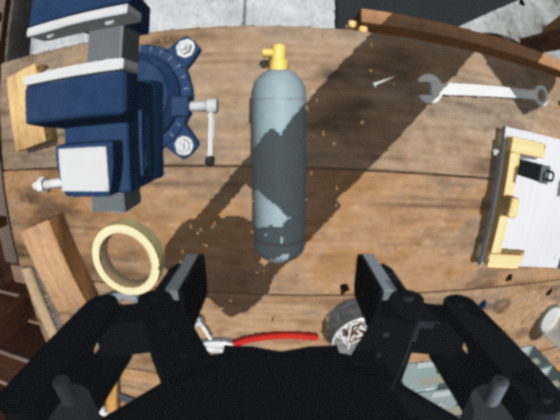

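The wrist view shows the bottle axis along column ~279, edges at 251 and 306, foot at row ~260 and valve end at row ~45. The vise handle at column 211 is clear. The chock sits against the lip in the tray.

Run:
```python
from h import *
import pickle
c=pickle.load(open("w8.pkl","rb"));p,r,s=pose()
for n,uv,z in [("foot",(279,261),.035),("valve",(279,44),.03),("mid",(278.6,160),.04),("L",(251,160),.03),("R",(306,160),.03)]:
    P=plane("wrist",uv,z,c);print(n,P.round(4),"tool",r.inv().apply(P-p).round(4))
```

```text
foot [ 0.5656 -0.354   0.035 ] tool [-0.0843 -0.0009  0.2624]
valve [ 0.3315 -0.3602  0.03  ] tool [ 0.1499 -0.0005  0.2677]
mid [ 0.4525 -0.3573  0.04  ] tool [ 0.0289 -0.001   0.2575]
L [ 0.4543 -0.3861  0.03  ] tool [ 0.0279 -0.0299  0.2675]
R [ 0.4528 -0.3287  0.03  ] tool [0.0278 0.0275 0.2676]
```

Request:
carry_out(
  deltas="0.4 -0.02 0.6 0 0 0 0.18;0 0 1 0 0 0 0.18;0 0 1 0 0 0 0.18;0 0 1 0 0 0 0.18;0 0 0.9 0 0 0 0.18;0 0 0.6 0 0 0 0.18;0 0 0.33 0 0 0 0.18;0 0 0 0 0 0 0.18;0 0 0 0 0 0 1;0 0 0 0 0 0 1;0 0 0 0 0 0 1;0 0 0 0 0 0 1",
  newtons=80,
)

```text
t: 29.78
position: [0.4663, -0.3582, 0.0832]
tool_rot: [-0.014, 1.0, -0.001, 0.001]
contact_force: [-1.8, 1.1, 6.4]
width: 0.625
finger_force: 85.6
```

Request:
carry_out(
  deltas="0 0 -0.3 0 0 0 1;0 0 -0.8 0 0 0 1;0 0 -1 0 0 0.4 1;0 0 -1 0 0 0.4 1;0 0 -0.9 0 0 0 1;0 0.4 -0.4 0 0 0 1;-0.05 0.8 0 0 0 0 1;-0.05 0.9 0 0 0 0 1;-0.05 0.95 0 0 0 0 1;-0.05 0.95 0 0 0 0 1;-0.05 0.95 0 0 0 0 1;-0.05 0.95 0 0 0 0 1;-0.05 0.9 0 0 0 0 1;-0.05 0.9 0 0 0 0 1;-0.02 0.7 0 0 0 0 1;0 0.35 0 -1 0 0 1;0 0 0 -1 0 0 1;0 0 0 0 0 0 1",
  newtons=90,
)

```text
t: 32.02
position: [0.4912, -0.0081, 0.2558]
tool_rot: [0.014, 0.997, 0.07, -0.0]
contact_force: [-0.5, -0.9, -6.5]
width: 0.628
finger_force: 96.7
```

Run:
```python
from h import *
p,r,s=pose();M=r.as_matrix();print(s["t"],p,M[:,1],M[:,2],s["width"]*85,s["contact_force"],s["wrist_torque"])
F=np.array([.4930,.0004,.1061]);s_=np.array([.0277,.9898,.1395]);n=np.array([-.0039,-.1395,.9902])
for a,b in ((.006,.06),(.006,.006),(0,0)): print("to go",a,b,(r.inv().apply(F+a*s_+b*n-p)/.04).round(3))
```

```text
32.025 [ 0.49120294 -0.00806354  0.25580715] [0.02833245 0.98990054 0.13890356] [ 0.00099955  0.13893122 -0.99030153] 53.35167414049675 [-0.49352931 -0.93672121 -6.47949234] [-0.20127124 -0.03030135  0.00171138]
to go 0.006 0.06 [-0.046 -0.16   2.236]
to go 0.006 0.006 [-0.049 -0.159  3.586]
to go 0 0 [-0.05  -0.309  3.736]
```

Request:
carry_out(
  deltas="-0.05 -0.16 0.5 0 0 0 1;0 0 0.9 0 0 0 1;0 0 0.9 0 0 0 1;0 0 0.7 0 0 0 1;0 0 0.4 0 0 0 1;0 0 0.18 0 0 0 1;0 0 0 0 0 0 1",
)

```text
t: 32.9
position: [0.4946, 0.0052, 0.1149]
tool_rot: [0.014, 0.997, 0.07, 0.001]
contact_force: [0.2, -0.5, -6.1]
width: 0.627
finger_force: 97.0
```

Request:
carry_out(
  deltas="0 0 0.08 0 0 0 1;0 0 0.06 0 0 0 1;0 0 0 0 0 0 1",
)

```text
t: 33.28
position: [0.4945, 0.006, 0.1091]
tool_rot: [0.014, 0.997, 0.07, 0.001]
contact_force: [0.7, 0.3, -6.2]
width: 0.626
finger_force: 97.0
```

Request:
carry_out(
  deltas="0 0 0.06 0 0 0 1;0 0 0.02 0 0 0 1;0 0 0 0 0 0 1",
)

```text
t: 33.65
position: [0.4948, 0.0063, 0.1072]
tool_rot: [0.014, 0.997, 0.07, 0.001]
contact_force: [-5.6, -1.9, 5.7]
width: 0.632
finger_force: 98.1
```

Request:
carry_out(
  deltas="0 -0.06 -0.02 0 0 0 1;0 -0.06 0 0 0 0 1;0 0 0 0 0 0 1",
)

```text
t: 34.02
position: [0.4949, 0.0016, 0.1065]
tool_rot: [0.014, 0.997, 0.07, 0.002]
contact_force: [-0.4, 1.9, 1.5]
width: 0.631
finger_force: 97.5
```

Request:
carry_out(
  deltas="0 -0.04 0 0 0 0 1;0 -0.04 0 0 0 0 1;0 0 0 0 0 0 1",
)

```text
t: 34.4
position: [0.4949, 0.0003, 0.1064]
tool_rot: [0.015, 0.997, 0.072, 0.002]
contact_force: [1.6, 13.8, 3.4]
width: 0.625
finger_force: 97.6
```

Request:
carry_out(
  deltas="0 0.02 -0.01 0 0 0 1;0 0 0 0 0 0 0.3;0 0 0 0 0 0 0.25;0 0 0 0 0 0 0.2;0 0 0 0 0 0 0.12;0 0 0 0 0 0 0.1;0 0 -0.3 0 0 0 0.1;0 0 -0.8 0 0 0 0.1;0 0 -1 0 0 0 0.1;0 0 -1 0 0 0 0.1;0 0 -0.6 0 0 0 0.1;0 0 0 0 0 0 0.1",
)

```text
t: 35.9
position: [0.4944, -0.0218, 0.2553]
tool_rot: [0.014, 0.997, 0.069, 0.004]
contact_force: [-0.2, 0.9, -0.7]
width: 0.9
finger_force: 0.0
```

Run:
```python
from h import *
import pickle
p,r,s=pose();print(s["t"],p,s["contact_force"],s["width"]*85)
c=viewer.calibration("wrist");b=viewer.capture("wrist")[:,:,::-1].copy();cv2.imwrite("pics/w9.png",b)
a=.1405;ps=np.radians(88.4);ex=np.array([np.cos(ps),np.sin(ps),0]);ey=np.array([-np.sin(ps),np.cos(ps),0]);ez=np.array([0,0,1])
sl=ex*np.cos(a)+ez*np.sin(a);n=-ex*np.sin(a)+ez*np.cos(a)
S=np.array([.4932,.0081,.0516])
for y in (-.098,-.05,.05,.1,.131): print(y,"axis",proj("wrist",S+y*ey,c).round(1),"edges",proj("wrist",S+y*ey+.028*sl,c).round(1),proj("wrist",S+y*ey-.028*sl,c).round(1))
np.set_printoptions(linewidth=220)
for rr in (60,110,160,250): print(rr,[tuple(int(q) for q in b[rr,x]) for x in range(235,330,5)])
print("row col280",[(y,tuple(int(q) for q in b[y,280])) for y in list(range(20,70,5))+list(range(270,345,5))])
```

```text
35.9 [ 0.49442869 -0.02175923  0.25530597] [-0.21696783  0.91195815 -0.70790969] 76.47113624205181
-0.098 axis [280.4 294. ] edges [309.  293.8] [251.8 293.8]
-0.05 axis [280.4 249.1] edges [310.8 249. ] [250. 249.]
0.05 axis [280.4 138.6] edges [313.5 138.8] [247.3 138.8]
0.1 axis [280.4  79.8] edges [313.9  80.3] [246.9  80.3]
0.131 axis [280.4  44.4] edges [313.9  45. ] [247.  45.]
60 [(89, 104, 121), (102, 116, 135), (103, 118, 138), (106, 123, 142), (106, 120, 140), (108, 123, 143), (112, 132, 153), (117, 140, 162), (73, 138, 167), (104, 197, 229), (113, 216, 241), (93, 181, 214), (105, 130, 157), (111, 134, 160), (110, 136, 158), (108, 130, 155), (112, 133, 158), (113, 138, 164), (113, 136, 162)]
110 [(155, 216, 241), (147, 209, 237), (129, 186, 218), (62, 67, 70), (90, 87, 82), (106, 104, 95), (124, 121, 113), (133, 131, 121), (143, 139, 129), (154, 152, 140), (152, 145, 136), (161, 157, 148), (156, 153, 141), (148, 144, 135), (143, 138, 128), (129, 126, 117), (123, 118, 109), (236, 232, 232), (237, 233, 233)]
160 [(113, 109, 107), (215, 208, 210), (123, 119, 120), (88, 85, 82
[... 443 characters left out ...]
, (76, 74, 65), (75, 70, 64), (152, 144, 128), (129, 124, 110), (207, 201, 200), (222, 215, 214), (218, 210, 211)]
row col280 [(20, (96, 122, 149)), (25, (173, 182, 192)), (30, (237, 239, 238)), (35, (233, 234, 233)), (40, (138, 156, 171)), (45, (101, 197, 230)), (50, (103, 198, 231)), (55, (108, 204, 234)), (60, (104, 197, 229)), (65, (111, 211, 237)), (270, (79, 76, 67)), (275, (76, 75, 66)), (280, (164, 158, 141)), (285, (139, 137, 130)), (290, (167, 159, 144)), (295, (164, 157, 140)), (300, (136, 132, 115)), (305, (100, 124, 154)), (310, (101, 128, 155)), (315, (88, 108, 135)), (320, (83, 100, 122)), (325, (74, 95, 123)), (330, (58, 77, 99)), (335, (87, 116, 145)), (340, (99, 127, 157))]
```

Request:
carry_out(
  deltas="0 0 -0.6 1 0 1 0.1;0 0 -0.6 1 0 1 0.1;0 0 0 0 0 1 0.1;0 0 0 0 0 1 0.1;0 0 0 0 0 1 0.1;0 0 0 0 0 1 0.1;0 0 0 0 0 1 0.1;0 0 0 0 0 1 0.1;0 0 0 0 0 1 0.1;0 0 0 0 0 1 0.1;0 0 0 0 0 1 0.1;0 0 0 0 0 1 0.1;0 0 0 0 0 1 0.1;0 0 0 0 0 1 0.1;0 0 0 0 0 1 0.1;0 0 0 0 0 1 0.1;0 0 0 0 0 1 0.1;0 0 0 0 0 1 0.1;0 0 0 0 0 1 0.1;0 0 0 0 0 1 0.1",
)

```text
t: 38.45
position: [0.4933, -0.0263, 0.2984]
tool_rot: [0.654, 0.756, -0.004, -0.005]
contact_force: [-0.3, -0.7, -0.5]
width: 0.901
finger_force: 0.0
```

Request:
carry_out(
  deltas="0 0 0 0 0 1 0.1;0 0 0 0 0 1 0.1;0.3 -0.1 0 0 0 0.5 0.1;0.9 -0.2 0 0 0 0 0.1;0.9 -0.2 0 0 0 0 0.1;0.9 -0.2 0 0 0 0 0.1;0.9 -0.2 0 0 0 0 0.1;0.9 -0.2 0 0 0 0 0.1;0.4 -0.1 0 0 0 0 0.1;0 0 0 0 0 0 0.1",
)

```text
t: 39.7
position: [0.4507, 0.183, 0.2998]
tool_rot: [0.716, 0.698, -0.004, -0.004]
contact_force: [-0.2, -1.1, -0.3]
width: 0.9
finger_force: 0.0
```

Run:
```python
from h import *
p,r,s=pose();M=r.as_matrix();print(s["t"],p,M.round(4).tolist(),s["q"])
print("to go",(r.inv().apply(np.array([.4505,.188,.1765])-p)/.04).round(3))
print("level err rotvec units",np.degrees((r.inv()*R.from_matrix(np.array([[.0277,.9996,0],[.9996,-.0277,0],[0,0,-1.]]))).as_rotvec())/4)
b=viewer.capture("side")[:,:,::-1];cv2.imwrite("pics/s10.png",b)
c=viewer.calibration("wrist");b=viewer.capture("wrist")[:,:,::-1].copy();cv2.imwrite("pics/w10.png",b)
print("lip expected px",proj("wrist",np.array([.4505,.188,.1225]),c))
V=b.max(2).astype(int)
u,v=proj("wrist",np.array([.4505,.188,.1225]),c).round().astype(int)
np.set_printoptions(linewidth=220)
print(V[v-2:v+3,u-40:u+41].mean(0).round().astype(int))
print(V[v-30:v+30,u-2:u+3].mean(1).round().astype(int))
```

```text
39.7 [0.45067853 0.18301568 0.29984048] [[0.0258, 0.9996, -0.0113], [0.9997, -0.0258, -0.0], [-0.0003, -0.0113, -0.9999]] [ 0.30834811 -0.05009356  1.51117868  0.0034422   1.69129946  0.33454201]
to go [0.125 0.027 3.083]
level err rotvec units [-0.16209144  0.00461316  0.02729312]
lip expected px [282.1130221  202.32782456]
[173 175 177 177 176 171 165 158 156 152 154 152 153 158 162 165 170 169 167 166 164 166 165 163 156 149 143 138 134 136 139 139 139 139 138 140 141 146 150 152 153 150 147 143 143 143 145 141 126 102  88  83  83  79
  71  67  74  77  78  77  77  77  78  76  75  77  76  74  77  76  77  77  78  76  78  85  96 105 107 102  97]
[164 164 164 164 162 159 159 156 154 153 153 155 156 156 160 161 163 165 164 163 161 159 159 157 158 160 159 161 163 165 164 146 113  78  77  87  95 103 113 118 119 116 112 104  97  90  89  94  94  89  79  71  58  48
  48  49  49  49  56  71]
```

Request:
carry_out(
  deltas="0 0 0.3 -0.16 0 0 0.1;0.12 0 0.9 0 0 0 0.1;0 0 0.9 0 0 0 0.1;0 0 0.7 0 0 0 0.1;0 0 0.28 0 0 0 0.1;0 0 0 0 0 0 0.1",
  newtons=25,
)

```text
t: 40.55
position: [0.4511, 0.187, 0.1772]
tool_rot: [0.717, 0.697, 0.0, 0.0]
contact_force: [0.3, 0.2, 0.2]
width: 0.898
finger_force: 0.0
```

Request:
carry_out(
  deltas="0 0 0 0 0 0 1;0 0 0 0 0 0 1;0 0 0 0 0 0 1;0 0 0 0 0 0 1;0 0 0 0 0 0 1",
)

```text
t: 41.18
position: [0.4506, 0.1877, 0.1786]
tool_rot: [0.717, 0.697, 0.0, -0.0]
contact_force: [-7.0, -0.6, 6.0]
width: 0.298
finger_force: 24.6
```

Run:
```python
import numpy as np
f=np.linspace(2.93,-.117,26);x=-np.cos(f)*.129/.04;z=-np.sin(f)*.129/.04
print(";".join(f"{a:.2f} 0 {b:.2f} 0 0 0 1" for a,b in zip(np.diff(x),np.diff(z))))
```

```text
-0.11 0 -0.38 0 0 0 1;-0.15 0 -0.36 0 0 0 1;-0.19 0 -0.34 0 0 0 1;-0.23 0 -0.32 0 0 0 1;-0.27 0 -0.28 0 0 0 1;-0.30 0 -0.25 0 0 0 1;-0.33 0 -0.21 0 0 0 1;-0.35 0 -0.17 0 0 0 1;-0.37 0 -0.12 0 0 0 1;-0.38 0 -0.08 0 0 0 1;-0.39 0 -0.03 0 0 0 1;-0.39 0 0.02 0 0 0 1;-0.39 0 0.06 0 0 0 1;-0.38 0 0.11 0 0 0 1;-0.36 0 0.16 0 0 0 1;-0.34 0 0.20 0 0 0 1;-0.31 0 0.24 0 0 0 1;-0.28 0 0.27 0 0 0 1;-0.25 0 0.31 0 0 0 1;-0.21 0 0.33 0 0 0 1;-0.16 0 0.36 0 0 0 1;-0.12 0 0.37 0 0 0 1;-0.07 0 0.39 0 0 0 1;-0.03 0 0.39 0 0 0 1;0.02 0 0.39 0 0 0 1
```

Request:
carry_out(
  deltas="-0.11 -0.02 -0.38 0 0 0 1;-0.15 0 -0.36 0 0 0 1;-0.19 0 -0.34 0 0 0 1;-0.23 0 -0.32 0 0 0 1;-0.27 0 -0.28 0 0 0 1;-0.30 0 -0.25 0 0 0 1;-0.33 0 -0.21 0 0 0 1;-0.35 0 -0.17 0 0 0 1;-0.37 0 -0.12 0 0 0 1;-0.38 0 -0.08 0 0 0 1;-0.39 0 -0.03 0 0 0 1;-0.39 0 0.02 0 0 0 1;-0.39 0 0.06 0 0 0 1",
)

```text
t: 42.8
position: [0.4455, 0.0321, 0.2782]
tool_rot: [0.717, 0.697, 0.001, 0.001]
contact_force: [-7.0, 1.4, 8.3]
width: 0.294
finger_force: 28.6
```

Request:
carry_out(
  deltas="-0.38 0 0.11 0 0 0 1;-0.36 0 0.16 0 0 0 1;-0.34 0 0.20 0 0 0 1;-0.31 0 0.24 0 0 0 1;-0.28 0 0.27 0 0 0 1;-0.25 0 0.31 0 0 0 1;-0.21 0 0.33 0 0 0 1;-0.16 0 0.36 0 0 0 1;-0.12 0 0.37 0 0 0 1;-0.07 0 0.39 0 0 0 1;-0.03 0 0.36 0 0 0 1;0 0 0 0 0 0 1",
)

```text
t: 44.3
position: [0.4423, -0.0687, 0.1511]
tool_rot: [0.717, 0.697, -0.002, 0.0]
contact_force: [-4.1, -5.3, 0.4]
width: 0.295
finger_force: 29.2
```

Request:
carry_out(
  deltas="0.02 0 0.2 0 0 0 1;0.02 0 0.15 0 0 0 1;0 0 0 0 0 0 1",
)

```text
t: 44.68
position: [0.4424, -0.0675, 0.1376]
tool_rot: [0.717, 0.697, -0.002, 0.001]
contact_force: [-5.0, -8.9, -0.7]
width: 0.295
finger_force: 28.0
```

Request:
carry_out(
  deltas="0.06 0 0.06 0 0 0 1;0.02 0 0.06 0 0 0 1;0 0 0 0 0 0 1",
)

```text
t: 45.05
position: [0.4424, -0.0659, 0.133]
tool_rot: [0.717, 0.697, -0.003, 0.002]
contact_force: [-4.9, -19.2, -3.3]
width: 0.298
finger_force: 26.5
```

Request:
carry_out(
  deltas="-0.08 0 0.05 0 0 0 1;0 0 0.05 0 0 0 1;0 0 0 0 0 0 1",
)

```text
t: 45.42
position: [0.4427, -0.0665, 0.1318]
tool_rot: [0.717, 0.697, -0.001, 0.0]
contact_force: [-17.2, 0.9, 23.2]
width: 0.296
finger_force: 28.7
```

Request:
carry_out(
  deltas="0 0 -0.04 0 0 0 1;0 0 0 0 0 0 0.5;0 0 0 0 0 0 0.5;0 0 0 0 0 0 0.5;0 0 -0.4 0 0 0 0.5;0 0 -0.9 0 0 0 0.5;0 0 -1 0 0 0 0.5;0 0 -1 0 0 0 0.5;0 0 0 0 0 0 0.5",
)

```text
t: 46.55
position: [0.4444, -0.0654, 0.2675]
tool_rot: [0.717, 0.697, 0.003, 0.004]
contact_force: [0.5, -0.9, -0.1]
width: 0.499
finger_force: 0.0
```

Run:
```python
from h import *
p,r,s=pose();print(s["t"],p,s["contact_force"],s["width"])
c=viewer.calibration("wrist");b=viewer.capture("wrist")[:,:,::-1].copy();cv2.imwrite("pics/w11.png",b)
sd=viewer.capture("side")[:,:,::-1].copy();cv2.imwrite("pics/s11.png",sd)
ps=np.radians(88.4);ex=np.array([np.cos(ps),np.sin(ps),0]);ey=np.array([-np.sin(ps),np.cos(ps),0]);C=np.array([.492,.0035,0])
H=C+.058*ex+.046*ey+[0,0,.098]
lip=lambda t:H+ .129*(-np.cos(t-.14)*ex+np.array([0,0,np.sin(t-.14)]))+.003*(np.sin(t-.14)*ex+np.array([0,0,np.cos(t-.14)]))
for t in (0,.05,.1,.2): print(t,lip(t).round(4),"side",proj("side",lip(t)).round(1),"wrist",proj("wrist",lip(t),c).round(1))
g=cv2.cvtColor(sd,6);np.set_printoptions(linewidth=200)
print(g[222:246,228:252])
u,v=proj("wrist",lip(0),c).round().astype(int);w=cv2.cvtColor(b,6)
print("wrist row",u-30,w[v-1:v+2,u-30:u+31].mean(0).round().astype(int));print("wrist col",v-25,w[v-25:v+26,u-2:u+3].mean(1).round().astype(int))
```

```text
46.55 [ 0.44439257 -0.06543349  0.26750315] [ 0.48533731 -0.9038578  -0.10114712] 0.49940033137449313
0 [ 0.4441 -0.0653  0.083 ] side [240.7 232.9] wrist [277.9 206.7]
0.05 [ 0.444  -0.0659  0.0894] side [240.5 231.1] wrist [277.9 209.5]
0.1 [ 0.444  -0.0662  0.0958] side [240.4 229.3] wrist [277.9 212.1]
0.2 [ 0.444  -0.0658  0.1087] side [240.1 225.5] wrist [278.  216.4]
[[215 214 209 216 214 214 215 196 145 146 146 146 146 145 141 167 214 213 212 211 209 207 206 206]
 [215 212 208 214 213 214 206 170 145 147 146 146 146 150 166 198 207 209 206 204 204 202 200 198]
 [213 211 205 209 208 209 194 151 145 147 147 146 147 147 145 151 199 198 197 194 193 192 190 188]
 [206 203 196 201 202 201 188 153 148 147 146 146 146 147 137 133 189 189 187 185 184 183 183 182]
 [196 193 189 195 193 192 188 174 149 147 140 118 123 136 143 144 182 181 180 177 175 173 173 172]
 [189 188 183 185 187 186 184 168 108  95  95  88  89  94  99 116 149 169 168 166 164 162 161 160]
 [182 179 175 174 175 175 173 158  98  79  85  95 105  92  78  98 136 155 153 153 150 148 147 144]
 [170 167 163 160 162 161 159 
[... 1321 characters left out ...]
2 106 148 146 147 147 202 251 251]
 [185 133 133 136 137 137 135 138 173 197  79  80  80  80  80  82 104 146 146 145 146 181 236 234]
 [189 133 134 136 138 138 137 138 165 181  79  80  79  80  77  85 115 148 147 150 153 159 167 165]
 [218 132 135 137 139 140 139 135 143 152 108 126 140 138 130 130 133 139 139 141 146 145 144 143]]
wrist row 248 [68 70 71 71 72 71 69 68 68 68 67 68 66 61 54 49 46 47 46 50 56 67 80 95 98 97 97 99 96 99 96 97 95 88 83 83 84 84 84 83 75 59 53 53 56 58 61 60 54 47 45 54 60 67 69 67 67 67 65 66 68]
wrist col 182 [47 47 49 48 48 46 46 45 46 45 47 50 50 47 46 43 44 48 49 48 50 52 69 88 98 99 93 79 71 76 84 88 80 66 55 52 50 48 46 43 43 45 52 56 58 59 62 60 60 63 60]
```

Run:
```python
from rig import robot
print(robot.finish_job())
```

```text
the job is handed in; nothing more can be done
None
```

The job is handed in at about 47 s of the 72 s allowed: the chock is against the lip, the bottle rests against both wedges, and the hasp is back down on its staple. I judged this from contact forces and picture measurements, and no verdict came back. On the first try the chock caught on the staple post and rolled in the grip, so I set it down on the bench and regripped it. The arm never went near the jar or the tin.

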